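# Gauge the gap of a bench vise

### The arm

A 7-joint arm with a two-finger parallel gripper is mounted at the origin on the work surface. World frame = base frame: x ahead of the robot, y to its left, z up, the work surface at z = 0. Lengths are in m, angles in rad, forces in N, time in s.
With the tool pointing down it reaches from about 0.4 to 0.9 m from the base axis. Payload 5.6 kg.
Tool frame: the origin (TCP) lies on the centre line of the jaws, within the pads' length; the fingertips stand 14 mm ahead of it and the grasp point (between the pads) lies 5 mm behind it; z points along the fingers, y is the line along which they close (so a half turn about z gives the same grasp; the last joint's range is limited). The gripper opens to 92 mm and grips with 3 to 60 N. Pads are 20 mm wide; open, the fingers measure 128 mm over their backs; the gripper's body (75 mm by 189 mm) begins 69 mm behind the grasp point.
Start: joints at [-1.164, 0.468, -0.012, 1.603, 0.006, 1.071, -0.056], TCP at [0.283, 0.585, 0.229] pointing down, gripper open.
Joint ranges: [-2.53, 2.53], [-0.31, 2.02], [-1.57, 1.55], [0.28, 2.44], [-1.29, 4.43], [0.15, 1.84], [-2.92, 2.92]. Speed limits (rad/s): [2.57, 2.57, 3.14, 3.14, 3.14, 3.14, 3.14].

### API

Orientations are given as a unit quaternion [w, x, y, z].
In Python, from plant import ctrl gives the robot as it stands.
- The arm moves only by the shell command python3 -m pendant 'ROWS' [OPENING] [FORCE]. ROWS is a JSON list that holds a single list of rows (three levels of brackets), with 1 to 5 rows, each of 6 numbers: dx, dy, dz in normalised numbers (1 is 1000 mm), then a rotation vector rx, ry, rz in normalised numbers (1 is 2 pi rad); each row shifts and turns the commanded pose from where the row before left it, along the tool's axes as they then stand; what a row does not reach is not made up. A row lasts 1/8 s, in which the tool goes at most 0.0625 m and 0.188 rad, less where a joint would pass 70% of its speed; a pose out of reach is approached as far as the arm can. OPENING is the opening from 0.0 (shut) to 1.0 (fully open), set as the command begins (- or left out keeps the last). The fingers move at their own pace and stop on an object; FORCE is the grip in N (left out, the last holds). Time passes only in rows, so rows that do not move let the fingers close. It prints the time, the measured TCP pose, the force, the opening and the grip force at its end. Input that does not fit is refused with a message, and nothing moves.
- ctrl.sense(): the state, without advancing time (a new reading comes with each control period).
- ctrl.camera(name): name is "scene" or "top"; returns a dict with "color" (384x512x3 uint8, red, green, blue), "fx", "fy", "cx", "cy" (pixels), "R" (3x3) and "t" (3): a world point X has camera coordinates R X + t. Camera axes: x right, y down, z forward; pixel columns grow to the right and rows downward; lengths in m; the calibration is good to about 2 mm. A picture is of the moment at which its call begins. There is no depth.
- ctrl.close_job(): hands the job in; it is judged then, once.
The state is a dict: "clock": time; "joints": joint angles; "joint_velocities": joint speeds; "effort": joint torques, N m; "eef_pos": TCP position; "tool_rot": TCP orientation; "wrist_force": force on the tool from outside, world axes, zero at the start; "torque": the same for the moment, N m; "gripper_width": opening from 0.0 (shut) to 1.0 (fully open); "gripper_force": force on a finger pad.
Only numpy, scipy, OpenCV 4.12 (cv2) and the standard library are available. Lean on these libraries where they do the work, as an engineer would, in place of code of your own. Each camera call takes 0.05 s, during which the arm holds its last target. There are 200 camera calls.

### The job

Take the taper gauge (the one with the flat rectangular handle) out of the tool stand and, holding it upright and square to the jaws, slide its blade straight down into the middle of the gap between the two vise jaws until it drags snugly against both of them: about 5 to 10 N of push, without forcing the jaws apart. Finish while still gripping the gauge and keeping it pressed at that depth, not letting go; leave everything else where it stands.

Things in the scene. Friction and masses are not known exactly. Their poses are not given: they have to be found in the camera images.
- gauge: Taper gauge, about 100 g, 122 mm tall, upright in a stand slot. Origin: middle of the blade's lower end (tip), z up. Steel blade 24 mm wide (y), 75 mm long, thickness (x) growing evenly from 2 mm at the tip to 11.4 mm (1 mm per 8 mm, both faces alike). Then a 5 mm shoulder, 26 (x) by 38 mm (y), resting on the stand; then a flat grey handle, 14 mm thick (x), 30 mm wide (y), z = 80 to 122 mm.
- gauge_grip (a point): Middle of the gauge's handle, 101 mm above its tip; pinch it here across its 14 mm thickness (along the gauge's x), fingertips above the shoulder. Axes as the gauge.
- stand: Fixed open-framed tool stand, 80 by 180 mm; origin in the middle of its underside, z up. Top plate 100 mm above the table with three slots, 14 (x) by 28 mm (y), at y = -50, 0, 50 mm. The gauge hangs in any one, its x along the stand's, tip 25 mm above the table; lifted straight up, it is clear of the slot after 75 mm. The other tools' handles reach 165 mm above the table.
- vise: Small grey bench vise, fixed; origin on the table under the fixed jaw's face, z up, x across the gap from moving to fixed jaw (screw sticks out to -x, up to 145 mm from the origin, 60 mm high). Bare steel jaws 60 mm wide (y), tops 105 mm above the table; the gap is open at top and sides, its floor 70 mm below the jaw tops.
- fixed_jaw: The vise's fixed jaw, on the +x side of the gap, 22 mm thick. Origin on the plane of its gripping face, mid-width, at the height of the jaw's top; axes as the vise. The top 6 mm of the face is bevelled back by 5 mm as a lead-in, so the narrowest gap begins 6 mm below the top.
- moving_jaw: The moving jaw, mirrored, on the -x side; origin likewise on its face, mid-width, at top height. The gap is the distance between the jaws' origins (5.5 to 8 mm), its middle halfway. The jaw stays put unless pushed apart with about 20 N. The blade first touches both jaws with its tip about 34 to 54 mm below the jaw tops, by the gap; from there the drag rises by about 4 N per mm.
- nut_driver: Bystander: thicker tool with a round grey handle, in another slot of the stand; 135 mm long, origin 5 mm below its lower end, round handle 26 mm across, its top 140 mm above the origin.
- scriber: Bystander: thinner tool with a round grey handle (22 mm across), in another slot of the stand; as the nut driver.
- spool: Bystander: grey spool lying flat between the vise and the stand, 60 mm across, 40 mm high; origin in the middle of its underside.
- screwdriver: Bystander: black-handled screwdriver lying on the table beyond, 170 mm long.
- multimeter: Bystander: black multimeter lying at the right, 150 by 80 by 46 mm; origin in the middle of its underside.
- flux_bottle: Bystander: small white bottle, 44 mm across, 100 mm high, far left.
- pliers: Bystander: pliers lying on the table beyond, about 155 mm long.
- heatsink: Bystander: finned aluminium heatsink 40 by 40 by 22 mm, on the table between and beyond the vise and the stand.

How it is judged:
By the outcome, as a careful person would: the job done as asked, in the order asked, and still so for the second after the job is handed in, while the arm keeps its last pose, push and grip.
It also fails if it takes over 58 s, if anything falls off the work surface, if the arm or the gripper's body presses on something with over 40 N, if the wrist force passes 120 N, or if a joint passes its speed limit or range.

## Working session

There is one attempt and no reset: what is moved stays moved. The work goes in short steps, Python scripts to look and compute and a shell command to move; the robot and the scene stay as the last step left them, time stands still between calls to the robot, and variables do not carry over. Pictures are saved under pics/ and viewed, at most 10 in all, crops included, and the job is handed in when it is done.

```bash
ls; mkdir -p pics; python3 - <<'E'
from plant import ctrl
import cv2
for n in("scene","top"):
    c=ctrl.camera(n); cv2.imwrite(f"pics/{n}0.png",cv2.resize(c["color"][:,:,::-1],(800,600),interpolation=cv2.INTER_CUBIC))
    print(n,c["fx"],c["fy"],c["cx"],c["cy"],c["R"],c["t"])
print(ctrl.sense())
E
```

```text
pics
scene 420.5351126016322 420.5351126016322 254.13568332105575 191.37255606065352 [[-0.27855154  0.96039838  0.00663258]
 [ 0.79701634  0.23500688 -0.55636024]
 [-0.53588617 -0.14968873 -0.83091473]] [ 0.17980343 -0.38654002  1.52240735]
top 425.1204372870389 425.1204372870389 258.22086254143267 182.1165012967019 [[-0.00912893 -0.9999464   0.00488557]
 [-0.99191441  0.00843692 -0.12662787]
 [ 0.12657987 -0.00600204 -0.99193826]] [-0.01776335  0.61408268  1.31839058]
{'clock': 0.1, 'joints': array([-1.16399988,  0.46829044, -0.01161483,  1.60348959,  0.00596812,
        1.07139843, -0.05624098]), 'joint_velocities': array([-0.00199419, -0.00021021,  0.00162298, -0.00355069,  0.00048034,
        0.00258984,  0.00105828]), 'effort': array([ 1.50141877e-03, -5.21653247e+01, -1.22991987e-02, -2.44369322e+01,
       -5.67280885e-02,  1.40943090e-02,  4.95210008e-05]), 'eef_pos': array([0.28244233, 0.58489183, 0.22775208]), 'tool_rot': array([-1.33933996e-04,  2.23012061e-01,  9.74815377e-01, -7.63916974e-04]), 'wrist_force': array([ 0.06180799,  0.38076843, -0.27283402]), 'torque': array([-0.01750377, -0.02597753,  0.01192167]), 'gripper_force': 0.0, 'gripper_width': 1.0021308420986432}
```

View pics/scene0.png

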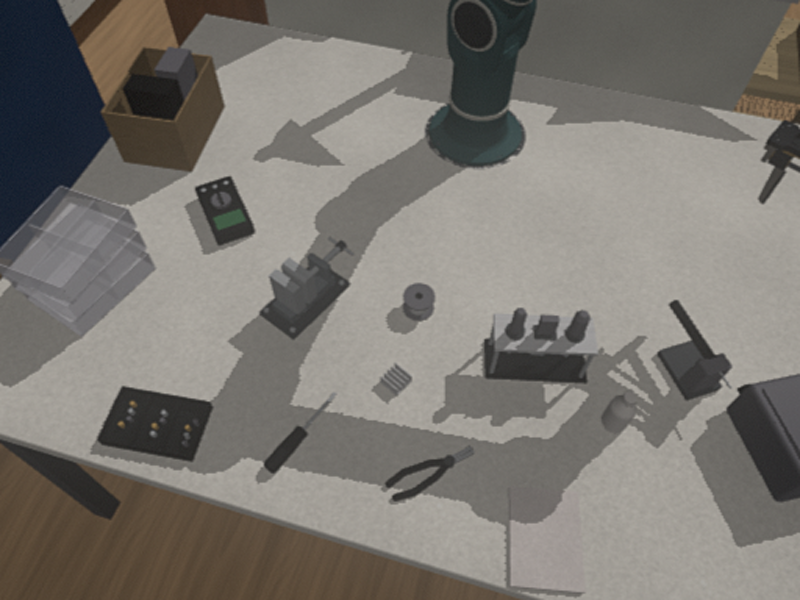

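View pics/top0.png

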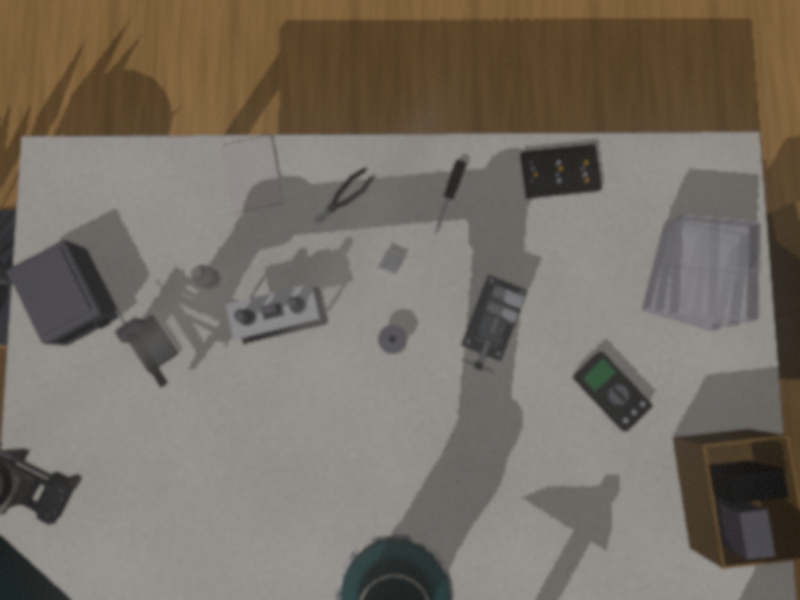

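The pictures show the stand with three handles, the gauge in the middle (scene ~(546,325), top ~(272,310) in 800-px scale), and the vise at scene ~(300,285), top ~(497,310). I'll enlarge both next.

```bash
cat > h.py <<'E'
import numpy as np, cv2
from scipy.spatial.transform import Rotation as Ro
from plant import ctrl
def avg(n,k=4):
    c=ctrl.camera(n); a=c["color"].astype(float)
    for _ in range(k-1): a+=ctrl.camera(n)["color"]
    c["avg"]=a/k; return c
def ray(c,u,v):
    d=c["R"].T@np.array([(u-c["cx"])/c["fx"],(v-c["cy"])/c["fy"],1]); return -c["R"].T@c["t"],d/np.linalg.norm(d)
def onz(c,u,v,z):
    o,d=ray(c,u,v); return o+d*(z-o[2])/d[2]
def tri(c1,p1,c2,p2):
    o1,d1=ray(c1,*p1);o2,d2=ray(c2,*p2)
    s=np.linalg.lstsq(np.stack([d1,-d2],1),o2-o1,rcond=None)[0]
    a,b=o1+s[0]*d1,o2+s[1]*d2; return (a+b)/2,np.linalg.norm(a-b)
def proj(c,X):
    x=c["R"]@np.asarray(X)+c["t"]; return np.array([c["fx"]*x[0]/x[2]+c["cx"],c["fy"]*x[1]/x[2]+c["cy"]])
def crop(c,x0,y0,w,h,s):
    a=c["avg"][y0:y0+h,x0:x0+w,::-1]; a=np.clip((a-a.min())*255/(a.max()-a.min()),0,255).astype(np.uint8)
    return cv2.resize(a,(w*s,h*s),interpolation=cv2.INTER_NEAREST)
E
python3 - <<'E'
from h import *
import pickle
s=avg("scene");t=avg("top");pickle.dump((s,t),open("im.pkl","wb"))
cv2.imwrite("pics/stand.png",np.vstack([crop(s,305,190,80,30,10),crop(t,140,177,80,30,10)]))
cv2.imwrite("pics/vise.png",np.hstack([crop(s,165,150,66,70,6),crop(t,284,172,66,70,6)]))
E
```

```text
(no output)
```

View pics/stand.png

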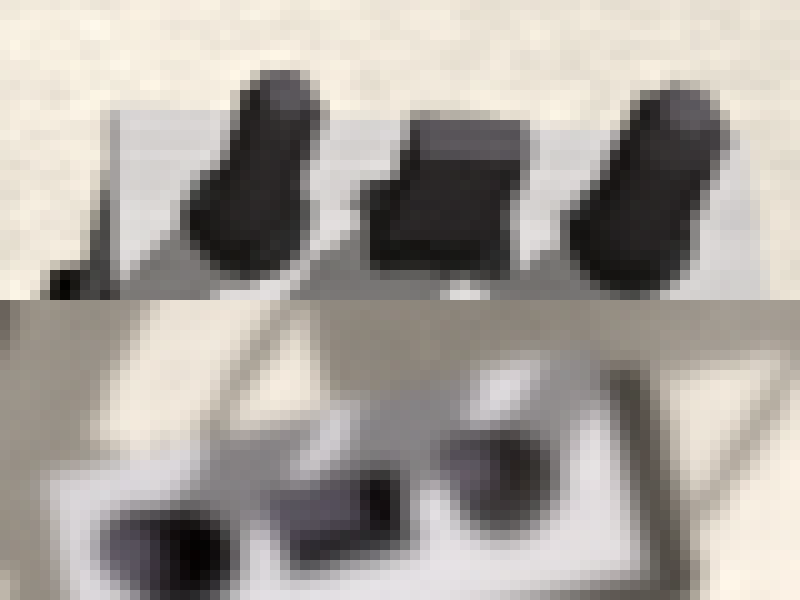

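View pics/vise.png

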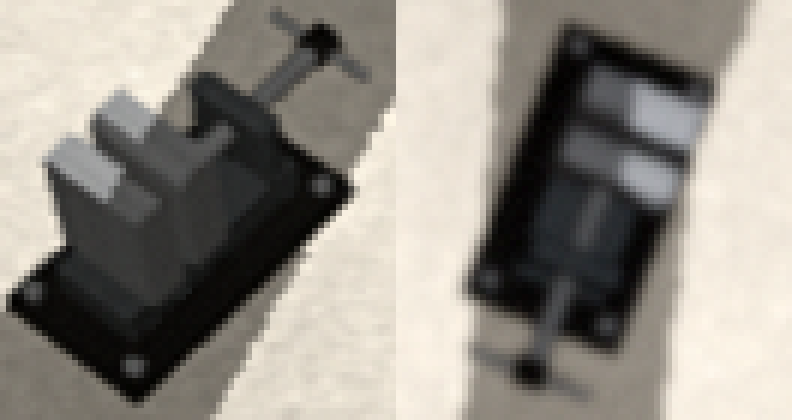

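The crops show the gauge handle's top face centred about scene px (351.3,203.6) and top px (171.7,197.5). The vise jaws have clear lit and shadowed tops with a dark gap between them. First I'll work out the rough geometry.

```bash
python3 - <<'E'
from h import *
import pickle
np.set_printoptions(precision=4,suppress=True)
s,t=pickle.load(open("im.pkl","rb"))
S=lambda x,y:(x/10+305-.5,y/10+190-.5)
T=lambda x,y:(x/10+140-.5,(y-300)/10+177-.5)
V=lambda x,y:(x/6+165-.5,y/6+150-.5)
W=lambda x,y:((x-396)/6+284-.5,y/6+172-.5)
print("cams",-s["R"].T@s["t"],-t["R"].T@t["t"])
print("handle tri",tri(s,S(468,141),t,T(322,510)))
print("handle corners scene z.147",[onz(s,*S(*p),.147)[:2] for p in[(412,120),(528,123),(524,160),(412,160)]])
print("handle corners top",[onz(t,*T(*p),.147)[:2] for p in[(270,492),(362,476),(374,528),(290,545)]])
print("plate corners top z.1",[onz(t,*T(*p),.1)[:2] for p in[(45,478),(605,375),(645,570)]])
print("plate corner scene z.1",[onz(s,*S(*p),.1)[:2] for p in[(112,112)]])
# jaw outer corners: fixed back-left.. in both
for n,a,b in[("fixed back corner lit",(48,158),(710,92)),("mov back far",(118,90),(668,208)),("fix back shadow",(135,225),(585,68)),("handle end",(318,40),(530,372))]:
    print(n,tri(s,V(*a),t,W(*b)),onz(s,*V(*a),.105)[:2],onz(t,*W(*b),.105)[:2])
E
```

```text
cams [1.174  0.146  1.0487] [ 0.4421 -0.015   1.3856]
handle tri (array([0.5572, 0.2307, 0.145 ]), np.float64(0.0004580628094640405))
handle corners scene z.147 [array([0.5563, 0.2157]), array([0.5489, 0.2442]), array([0.5602, 0.2448]), array([0.5682, 0.2176])]
handle corners top [array([0.5624, 0.2459]), array([0.5669, 0.2191]), array([0.5516, 0.2153]), array([0.5468, 0.2397])]
plate corners top z.1 [array([0.5718, 0.324 ]), array([0.6019, 0.1545]), array([0.5423, 0.1419])]
plate corner scene z.1 [array([0.5444, 0.1417])]
fixed back corner lit (array([ 0.5869, -0.2533,  0.1159]), np.float64(0.005908297542473328)) [ 0.5795 -0.2549] [ 0.5891 -0.2582]
mov back far (array([ 0.5313, -0.2376,  0.1022]), np.float64(0.003981610011120096)) [ 0.5336 -0.2385] [ 0.5305 -0.2352]
fix back shadow (array([ 0.6029, -0.1988,  0.1058]), np.float64(0.007561317290339695)) [ 0.6032 -0.2029] [ 0.6018 -0.1953]
handle end (array([ 0.4498, -0.1695,  0.0662]), np.float64(0.0023971620631024018)) [ 0.4786 -0.1582] [ 0.4493 -0.1638]
```

```bash
cat > rect.py <<'E'
from h import *
def rect(c,x0,y0,z,hx,hy,k):
    # rows: world x decreasing downward, cols: world y decreasing rightward, k px per mm
    H,Wd=int(2*hx*k),int(2*hy*k)
    X=x0+(hx-(np.arange(H)+.5)/k)/1e3; Y=y0+(hy-(np.arange(Wd)+.5)/k)/1e3
    P=np.array([[x,y,z] for x in X for y in Y])@c["R"].T+c["t"]
    u=(c["fx"]*P[:,0]/P[:,2]+c["cx"]).reshape(H,Wd).astype(np.float32);v=(c["fy"]*P[:,1]/P[:,2]+c["cy"]).reshape(H,Wd).astype(np.float32)
    a=cv2.remap(np.clip(c["avg"],0,255).astype(np.uint8)[:,:,::-1].copy(),u,v,cv2.INTER_CUBIC)
    a=np.clip(a.astype(float)*1.25,0,255).astype(np.uint8)
    for mm in range(-int(hx)//10*10,int(hx)+1,10):
        r=int((hx-mm)*k)
        if 0<=r<H: a[r]=a[r]*.7+np.array([0,0,70])
    for mm in range(-int(hy)//10*10,int(hy)+1,10):
        r=int((hy-mm)*k)
        if 0<=r<Wd: a[:,r]=a[:,r]*.7+np.array([0,70,0])
    return a
E
python3 - <<'E'
from rect import *
import pickle
s,t=pickle.load(open("im.pkl","rb"))
cv2.imwrite("pics/rect.png",np.vstack([np.hstack([rect(c,.56,-.22,.105,50,50,4) for c in(s,t)]),np.hstack([rect(c,.557,.231,.147,25,50,4) for c in(s,t)])]))
E
```

```text
(no output)
```

View pics/rect.png

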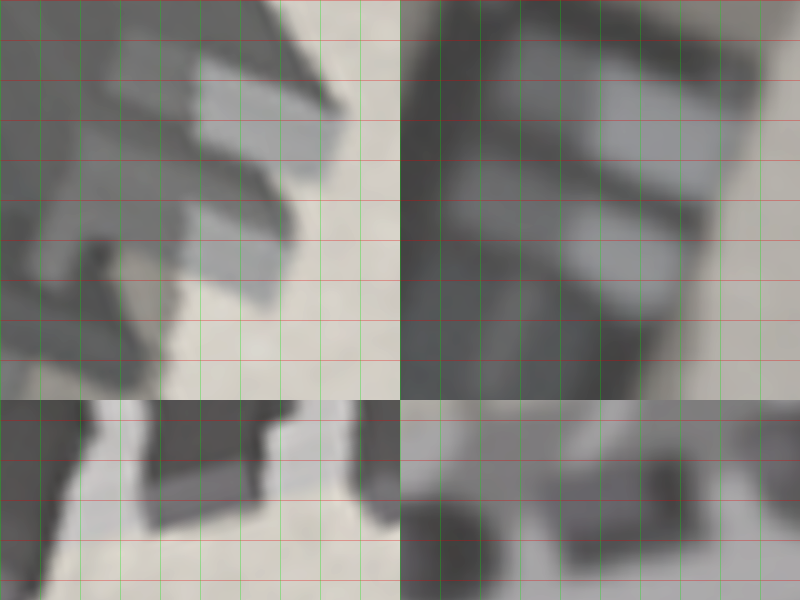

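```bash
cat > prof.py <<'E'
from h import *
import pickle
from scipy.ndimage import map_coordinates
np.set_printoptions(precision=1,suppress=True,linewidth=220)
s,t=pickle.load(open("im.pkl","rb"))
def samp(c,O,yaw,z,xl,yl):
    X,Y=np.meshgrid(xl,yl,indexing="ij");cs,sn=np.cos(yaw),np.sin(yaw)
    P=np.stack([O[0]+(cs*X-sn*Y)/1e3,O[1]+(sn*X+cs*Y)/1e3,0*X+z],-1)@c["R"].T+c["t"]
    g=c["avg"].mean(2)
    return map_coordinates(g,[c["fy"]*P[...,1]/P[...,2]+c["cy"],c["fx"]*P[...,0]/P[...,2]+c["cx"]],order=3)
def peaks(xl,p,thr):
    d=np.gradient(p,xl);i=[k for k in range(1,len(d)-1) if abs(d[k])>thr and abs(d[k])>=abs(d[k-1]) and abs(d[k])>abs(d[k+1])]
    return [(round(float(xl[k]),1),round(float(d[k]),1)) for k in i]
E
python3 - <<'E'
from prof import *
O=(.56,-.22);yaw=np.radians(-19)
xl=np.arange(-45,45,.5)
for n,c in(("s",s),("t",t)):
    for y in(-30,-26,-22,-18,-14,-10,-6,6,12,18,24): print(n,"y",y,peaks(xl,samp(c,O,yaw,.105,xl,np.arange(y-1.5,y+2,.5)).mean(1),4))
    yl=np.arange(-60,60,.5)
    for x in(-22,-18,-14,12,16,20,24,28): print(n,"x",x,peaks(yl,samp(c,O,yaw,.105,np.arange(x-1.5,x+2,.5),yl).mean(0),4))
E
```

```text
s y -30 []
s y -26 [(3.0, 5.0), (13.0, -6.9), (30.5, -4.2), (35.0, 11.9)]
s y -22 [(-20.5, -7.5), (-3.5, -8.1), (6.0, 11.8), (13.0, -7.3), (31.0, -11.1), (36.0, 16.8)]
s y -18 [(-20.0, -9.0), (-2.5, -8.6), (8.5, 13.5), (13.5, -4.2), (32.5, -13.3), (39.0, 16.3)]
s y -14 [(-19.5, -9.9), (-2.5, -8.2), (10.5, 9.9), (33.0, -12.5), (43.0, 15.2)]
s y -10 [(-19.0, -9.1), (-2.5, -8.4), (13.0, 12.3), (33.0, -12.3)]
s y -6 [(-38.5, 7.3), (-19.0, -8.8), (-2.0, -8.9), (13.5, 11.5), (33.0, -12.1)]
s y 6 [(-35.0, 7.7), (-18.0, -4.9), (14.0, 9.8), (33.5, -11.7)]
s y 12 [(-27.0, 7.1), (27.5, 4.7), (34.5, -6.1)]
s y 18 [(-17.0, 6.3), (17.5, 4.8)]
s y 24 [(18.0, 4.5)]
s x -22 [(-2.0, -11.6), (15.5, -11.4), (24.5, 5.8), (36.0, -5.8)]
s x -18 [(-26.0, -7.0), (-1.0, -9.4), (15.5, -7.0), (35.0, -5.0)]
s x -14 [(-26.0, -7.7), (0.0, -8.9), (34.5, -4.2)]
s x 12 [(-14.0, -10.2)]
s x 16 [(-28.0, -5.9), (7.0, -10.5)]
s x 20 [(-28.5, -7.0), (8.0, -9.0)]
s x 24 [(-28.0, -7.7), (9.0, -9.6)]
s x 28 [(-28.0, -7.0), (10.5, -8.0)]
t y -30 []
t y -26 [(7.5, 4.3), (31.5, -4.2)]
t y -22 [(-22.5, 4.6), (-2.5, -5.2), (7.5, 6.8), (31.5, -4.8)]
t y -18 [(-25.0, 5.5), (-1.5, -6.2), (7.0, 7.0), (31.5, -5.3)]
t y -14 [(-23.5, 5.6), (-1.5, -6.1), (7.5, 7.0), (32.5, -6.6)]
t y -10 [(-22.5, 6.0), (-1.5, -6.2), (7.5, 6.8), (33.5, -7.4)]
t y -6 [(-21.0, 6.5), (-1.5, -6.4), (8.0, 6.9), (33.5, -7.8)]
t y 6 [(9.0, 5.8), (34.5, -7.3)]
t y 12 [(35.0, -5.2)]
t y 18 [(34.5, -4.3)]
t y 24 [(35.0, -4.5)]
t x -22 [(-33.5, -5.4), (57.5, 5.8)]
t x -18 [(-33.0, -5.1), (57.0, 5.8)]
t x -14 [(-30.5, -5.8), (56.5, 6.2)]
t x 12 [(-29.0, -4.5), (8.5, -4.0), (55.0, 6.4)]
t x 16 [(-30.0, -4.3), (7.5, -4.5), (55.0, 6.1)]
t x 20 [(-30.5, -4.9), (7.5, -4.0), (54.5, 6.0)]
t x 24 [(-30.5, -5.1), (54.5, 5.7)]
t x 28 [(-30.5, -5.0), (54.0, 6.0)]
```

```bash
python3 - <<'E'
from prof import *
O=(.56,-.22);yaw=np.radians(-21.5)
def edge(c,lo,hi,ys,sg,half=2,z=.105):
    xl=np.arange(lo,hi,.1);r=[]
    for y in ys:
        d=np.gradient(samp(c,O,yaw,z,xl,np.arange(y-half,y+half+.1,.5)).mean(1),xl)*sg
        w=np.clip(d-.5*d.max(),0,None);r.append((w*xl).sum()/w.sum())
    k,b=np.polyfit(ys,r,1);return np.round(r,1),"at0 %.2f yaw %.2f"%(b,-21.5-np.degrees(np.arctan(k)))
L=range(-20,1,4)
for n,c,y in(("s",s,range(-20,5,4)),("t",t,range(-22,1,4))):
    print(n,"fixback",edge(c,26,40,y,-1)); print(n,"movflat",edge(c,-8,3,y,-1))
    if n=="s":print("movback",edge(c,-25,-15,y,1),edge(c,-25,-15,y,-1))
    else: print("fixlow",edge(c,4,12,y,1))
    yl=np.arange(-60,60,.5)
    for x in(-15,-10,20,25,29): print(n,"x",x,peaks(yl,samp(c,O,yaw,.105,np.arange(x-2,x+2.1,.5),yl).mean(0),1.2))
E
```

```text
s fixback (array([32.2, 33.3, 33.4, 33.4, 33.4, 33.3, 33.3]), 'at0 33.44 yaw -23.17')
s movflat (array([-1.8, -1.8, -2. , -1.8, -1.5, -1. , -0.2]), 'at0 -0.96 yaw -24.98')
movback (array([-24.1, -24.5, -25. , -23.6, -22.7, -19.3,   nan]), 'at0 nan yaw nan') (array([-19.1, -18.8, -18.8, -18.7, -18.5, -18.4, -18.3]), 'at0 -18.39 yaw -23.30')
s x -15 [(-27.0, -7.6), (-1.0, -8.4), (33.5, -4.1)]
s x -10 [(-26.5, -7.8), (0.0, -9.2), (33.5, -3.6)]
s x 20 [(-27.5, -6.8), (9.0, -8.5), (32.5, -3.7)]
s x 25 [(-27.0, -7.6), (10.5, -8.6), (33.0, -3.2)]
s x 29 [(-45.5, 1.7), (-40.0, -1.5), (-27.0, -7.0), (12.5, -8.7), (33.0, -3.4)]
t fixback (array([32.3, 31.8, 32.6, 33.5, 33.7, 33.5]), 'at0 33.98 yaw -26.53')
t movflat (array([-1.8, -1.4, -1.1, -1.2, -1.4, -1.3]), 'at0 -1.17 yaw -22.45')
fixlow (array([8.5, 8.4, 8.5, 8.3, 8.3, 8.7]), 'at0 8.45 yaw -21.60')
t x -15 [(-31.5, -5.1), (-23.5, 3.1), (2.0, -3.6), (35.0, -3.1), (56.0, 6.2)]
t x -10 [(-30.5, -6.4), (-24.0, 3.1), (4.0, -3.8), (35.0, -3.7), (56.5, 6.2)]
t x 20 [(-29.5, -4.7), (-22.5, 1.8), (8.5, -3.9), (35.5, -3.7), (55.5, 5.9)]
t x 25 [(-29.5, -5.1), (-22.5, 1.6), (10.0, -3.6), (35.0, -3.9), (55.5, 5.9)]
t x 29 [(-29.0, -5.0), (12.0, -3.7), (35.0, -3.9), (55.5, 5.9)]<stdin>:7: RuntimeWarning: invalid value encountered in scalar divide
```

```bash
python3 - <<'E'
from prof import *
O=(.557,.231);yaw=np.radians(10.5)
l=np.arange(-30,30,.25)
for n,c in(("s",s),("t",t)):
    for y in(-12,-9,-6,-3,0,3,6,9,12): print(n,"y",y,peaks(l,samp(c,O,yaw,.147,l,np.arange(y-1.5,y+1.6,.5)).mean(1),2.5))
    for x in(-6,-3,0,3,6): print(n,"x",x,peaks(l,samp(c,O,yaw,.147,np.arange(x-1,x+1.1,.5),l).mean(0),2.5))
# plate edges at z=.1
l=np.arange(-130,130,.5);m=np.arange(-70,70,.5)
for n,c in(("s",s),("t",t)):
    for y in(-80,-75,-25,25,75,80): print(n,"plate y",y,peaks(m,samp(c,O,yaw,.1,m,np.arange(y-3,y+3.1,.5)).mean(1),3.5))
    for x in(-36,-30): print(n,"plate x",x,peaks(l,samp(c,O,yaw,.1,np.arange(x-1,x+1.1,.5),l).mean(0),3.5))
E
```

```text
s y -12 [(-5.8, -14.8), (8.0, -5.2)]
s y -9 [(-5.2, -13.7), (7.8, -7.2)]
s y -6 [(-4.8, -16.0), (7.5, -7.3)]
s y -3 [(-5.2, -15.7), (7.2, -7.8)]
s y 0 [(-5.5, -16.4), (7.0, -8.2)]
s y 3 [(-5.8, -16.7), (6.8, -8.4)]
s y 6 [(-5.8, -19.5), (6.5, -8.1)]
s y 9 [(-6.0, -23.4), (-1.8, 2.7), (6.2, -8.2), (16.8, 5.4), (27.0, -3.0)]
s y 12 [(-6.2, -19.8), (5.5, -4.5), (9.8, 3.5), (15.2, 8.2)]
s x -6 [(-15.2, -8.6), (-8.2, 2.8), (9.8, -3.0), (14.8, 10.4)]
s x -3 [(-15.8, -19.0), (-12.0, 3.3), (14.2, 15.5)]
s x 0 [(-16.0, -25.4), (-12.5, 9.3), (14.8, 13.4)]
s x 3 [(-16.2, -23.2), (-12.5, 10.3), (14.8, 13.1)]
s x 6 [(-18.0, -22.8), (-13.0, 9.1), (14.2, 16.4)]
t y -12 [(-17.0, -8.7), (8.2, 4.0)]
t y -9 [(-16.8, -9.0), (-6.8, 2.5), (8.8, 3.7), (15.2, 3.6)]
t y -6 [(-16.5, -9.4), (-6.8, 3.3), (11.8, 5.0)]
t y -3 [(-16.2, -9.4), (-6.5, 2.9), (10.8, 6.0), (28.8, 2.7)]
t y 0 [(-17.0, -8.9), (-6.2, 3.2), (9.2, 6.0), (19.0, -3.1), (27.8, 4.2)]
t y 3 [(-17.2, -9.0), (-6.2, 3.0), (8.8, 5.7), (17.5, -3.2), (27.8, 4.8)]
t y 6 [(-17.2, -9.0), (-6.5, 2.7), (7.8, 5.0), (27.8, 4.9)]
t y 9 [(-17.2, -7.7), (7.8, 3
[... 597 characters left out ...]
), (-32.5, 4.3), (-22.0, 5.1), (31.5, -16.6)]
s plate y 80 [(-45.0, -3.5), (-33.5, 5.1), (31.0, -15.4), (37.0, 4.3)]
s plate x -36 [(-51.5, -28.4), (-45.0, 5.6), (-29.5, 16.5), (-6.0, -11.8), (25.5, 13.5), (50.0, -22.9), (78.5, 14.5)]
s plate x -30 [(-52.0, -21.3), (-48.0, 4.1), (-30.0, 16.8), (-6.5, -24.3), (-3.0, 9.2), (26.0, 12.6), (47.0, -21.9), (76.0, 16.9)]
t plate y -80 [(-44.0, -7.4), (-32.0, 5.9)]
t plate y -75 [(-44.5, -6.8), (-32.0, 6.7)]
t plate y -25 [(-46.5, -8.3), (-34.5, 8.8), (6.5, -4.2)]
t plate y 25 [(-49.0, -10.7), (-37.5, 10.6), (33.5, 4.4)]
t plate y 75 [(14.5, 3.7)]
t plate y 80 []
t plate x -36 [(-99.5, -6.9)]
t plate x -30 [(-100.5, -6.7), (-84.5, 4.4), (87.0, -4.2)]
```

```bash
cat > go.py <<'E'
import sys
from h import *
def show(x,y,z,yaw):
    s=ctrl.sense();R=Ro.from_quat(s["tool_rot"],scalar_first=True)
    a=np.radians(yaw);Y=np.array([np.cos(a),np.sin(a),0]);Z=np.array([0,0,-1.]);T=Ro.from_matrix(np.stack([np.cross(Y,Z),Y,Z],1))
    d=R.inv().apply(np.array([x,y,z])-s["eef_pos"])
    print("t %.2f pos"%s["clock"],s["eef_pos"].round(4),"d_tool",d.round(4),"rotvec",(R.inv()*T).as_rotvec().round(4),"d in target axes",T.inv().apply(np.array([x,y,z])-s["eef_pos"]).round(4))
    print("F",s["wrist_force"].round(2),"M",s["torque"].round(3),"w",round(s["gripper_width"],3),"gf",round(s["gripper_force"],1))
if __name__=="__main__": show(*map(float,sys.argv[1:5]))
E
python3 go.py .5579 .2315 .23 13.6
```

```text
t 0.50 pos [0.2827 0.5853 0.2286] d_tool [-0.4017 -0.1989 -0.0014] rotvec [-0.      0.      0.8835] d in target axes [-0.4086  0.1843 -0.0014]
F [ 0.17  1.45 -0.06] M [ 0.015  0.059 -0.022] w 1.0 gf 0.0
```

Units first: turns go in shares of 2 pi rad. So 0.177 rad / 6.2832 = 0.0282.

```bash
python3 -m pendant '[[[-0.04,-0.02,0,0,0,0],[-0.04,-0.02,0,0,0,0],[-0.04,-0.02,0,0,0,0],[-0.04,-0.02,0,0,0,0],[-0.04,-0.02,0,0,0,0]]]' 0.5; python3 -m pendant '[[[-0.04,-0.02,0,0,0,0],[-0.04,-0.02,0,0,0,0],[-0.04,-0.02,0,0,0,0],[-0.04,-0.02,0,0,0,0],[-0.04,-0.02,0,0,0,0]]]'; python3 -m pendant '[[[0,0,0,0,0,0.0282],[0,0,0,0,0,0.0282],[0,0,0,0,0,0.0282],[0,0,0,0,0,0.0282],[0,0,0,0,0,0.0279]]]';python3 -m pendant '[[[0,0,0,0,0,0]]]'; python3 go.py .5579 .2315 .126 13.6
```

```text
clock: 1.12
eef_pos: [0.4201, 0.4071, 0.2288]
tool_rot: [0.0, 0.223, 0.975, 0.0]
wrist_force: [0.3, 0.0, 0.4]
gripper_width: 0.501
gripper_force: 0.0
clock: 1.75
eef_pos: [0.5567, 0.2302, 0.2288]
tool_rot: [0.0, 0.223, 0.975, 0.0]
wrist_force: [-0.3, -0.3, 0.6]
gripper_width: 0.502
gripper_force: 0.0
clock: 2.38
eef_pos: [0.5559, 0.2313, 0.2287]
tool_rot: [0.0, 0.62, 0.784, 0.0]
wrist_force: [-0.3, -0.6, 0.1]
gripper_width: 0.499
gripper_force: 0.0
clock: 2.5
eef_pos: [0.5558, 0.2314, 0.2287]
tool_rot: [0.0, 0.617, 0.787, 0.0]
wrist_force: [0.3, -0.3, 0.2]
gripper_width: 0.501
gripper_force: 0.0
t 2.50 pos [0.5558 0.2314 0.2287] d_tool [-0.0004  0.002   0.1027] rotvec [0.0002 0.0002 0.0027] d in target axes [-0.0004  0.002   0.1027]
F [ 0.28 -0.3   0.21] M [-0.057  0.022  0.037] w 0.501 gf 0.0
```

To row units: 0.003 rad / 6.2832 = 0.0005.

```bash
python3 -m pendant '[[[0,0.002,0.03,0,0,0.0005],[0,0,0.03,0,0,0],[0,0,0.025,0,0,0],[0,0,0.02,0,0,0],[0,0,0,0,0,0]]]'; python3 -m pendant '[[[0,0,0,0,0,0],[0,0,0,0,0,0],[0,0,0,0,0,0],[0,0,0,0,0,0],[0,0,0,0,0,0]]]' 0.0 10; python3 go.py .5579 .2315 .123 13.6
python3 - <<'E'
from h import *
s=avg("scene",2);t=avg("top",2)
cv2.imwrite("pics/grasp.png",np.vstack([crop(s,305,170,80,50,8),crop(t,140,170,80,50,8)][:1]+[crop(t,140,170,80,25,8)]))
E
```

```text
clock: 3.12
eef_pos: [0.557, 0.2314, 0.1222]
tool_rot: [-0.001, 0.619, 0.786, -0.001]
wrist_force: [-0.0, 0.7, 1.0]
gripper_width: 0.499
gripper_force: 0.0
clock: 3.75
eef_pos: [0.558, 0.2319, 0.1242]
tool_rot: [0.0, 0.619, 0.785, 0.0]
wrist_force: [-1.8, -0.8, 4.9]
gripper_width: 0.153
gripper_force: 10.0
t 3.75 pos [0.558  0.2319 0.1242] d_tool [-0.0004 -0.0002  0.0012] rotvec [ 0.0007 -0.0003 -0.0023] d in target axes [-0.0004 -0.0002  0.0012]
F [-1.76 -0.77  4.9 ] M [-0.161  0.363  0.086] w 0.153 gf 10.0
```

View pics/grasp.png

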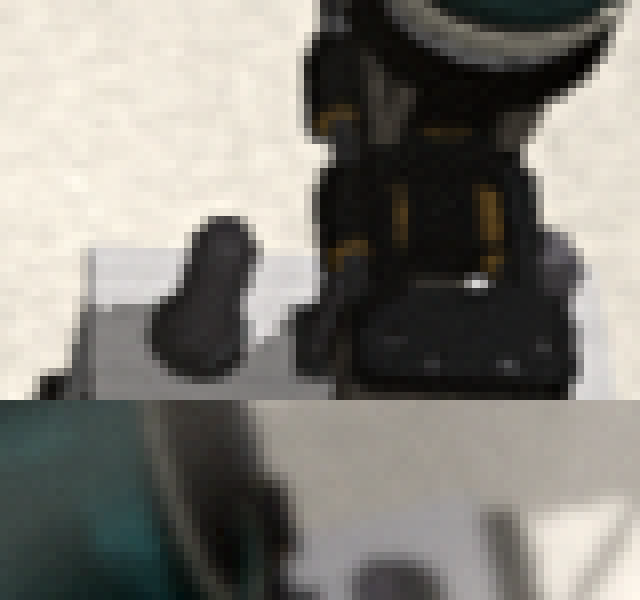

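The picture shows the gripper closed on the middle handle, and the opening reads 14.1 mm, which matches. I'll firm up the grip and lift.

```bash
python3 -m pendant '[[[0,0,0,0,0,0],[0,0,0,0,0,0],[0,0,-0.005,0,0,0],[0,0,-0.01,0,0,0],[0,0,-0.015,0,0,0]]]' 0.0 40; python3 -m pendant '[[[0,0,-0.02,0,0,0],[0,0,-0.025,0,0,0],[0,0,-0.03,0,0,0],[0,0,-0.03,0,0,0],[0,0,-0.03,0,0,0]]]';python3 -m pendant '[[[0,0,-0.005,0,0,0],[0,0,0,0,0,0]]]'; python3 go.py .5679 -.22 .289 -21.8
python3 - <<'E'
from h import *
s=avg("scene",2)
cv2.imwrite("pics/lift.png",crop(s,280,120,130,110,5))
E
```

```text
clock: 4.58
eef_pos: [0.5576, 0.2316, 0.154]
tool_rot: [-0.0, 0.619, 0.785, -0.0]
wrist_force: [0.3, 0.9, -1.0]
gripper_width: 0.15
gripper_force: 40.0
clock: 5.2
eef_pos: [0.5578, 0.2317, 0.2907]
tool_rot: [0.0, 0.619, 0.785, 0.001]
wrist_force: [1.1, 0.2, -1.4]
gripper_width: 0.151
gripper_force: 40.0
clock: 5.45
eef_pos: [0.5576, 0.2317, 0.2934]
tool_rot: [-0.0, 0.619, 0.785, 0.0]
wrist_force: [-0.7, -0.1, -0.2]
gripper_width: 0.15
gripper_force: 40.0
t 5.45 pos [0.5576 0.2317 0.2934] d_tool [-0.4417 -0.0951  0.0044] rotvec [-1.000e-04 -1.000e-04  6.154e-01] d in target axes [-0.4155  0.1773  0.0044]
F [-0.67 -0.14 -0.18] M [-0.101 -0.014  0.007] w 0.15 gf 40.0
```

View pics/lift.png

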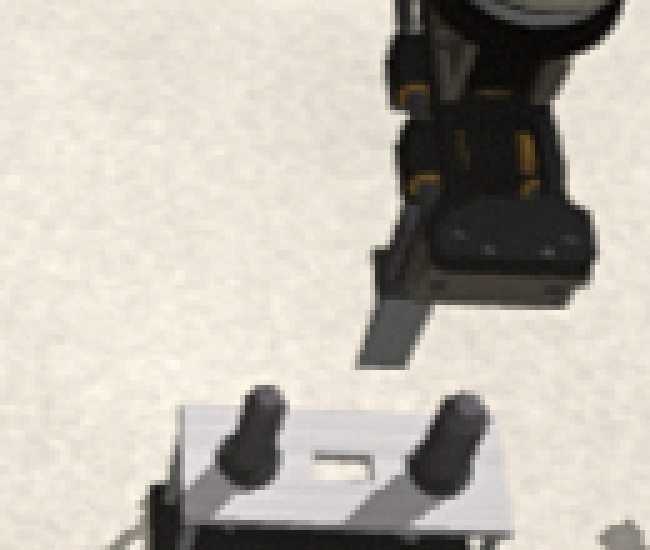

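The picture shows the gauge held with its blade clear of the slot and the other tools undisturbed; the tip's lower edge is at about px (356.1,192.7). I'll move over the vise.

To row units: 0.155 rad / 6.2832 = 0.0247.

```bash
python3 -c "
from h import *
s=ctrl.camera('scene');print('tip ray at z.194',onz(s,356.1,192.7,.194))"
python3 -m pendant '[[[-0.02,-0.004,0,0,0,0],[-0.04,-0.009,0,0,0,0],[-0.04,-0.009,0,0,0,0],[-0.04,-0.009,0,0,0,0],[-0.04,-0.009,0,0,0,0]]]'; python3 -m pendant '[[[-0.04,-0.009,0,0,0,0],[-0.04,-0.009,0,0,0,0],[-0.04,-0.009,0,0,0,0],[-0.04,-0.009,0,0,0,0],[-0.04,-0.009,0,0,0,0]]]'; python3 -m pendant '[[[-0.04,-0.009,0,0,0,0],[-0.022,-0.001,0,0,0,0],[0,0,0,0,0,0]]]'; python3 -m pendant '[[[0,0,0,0,0,0.0247],[0,0,0,0,0,0.0247],[0,0,0,0,0,0.0247],[0,0,0,0,0,0.0239],[0,0,0,0,0,0]]]'; python3 go.py .5679 -.22 .224 -21.8
```

```text
tip ray at z.194 [0.55596943 0.23234929 0.194     ]
clock: 6.22
eef_pos: [0.5602, 0.0443, 0.2932]
tool_rot: [-0.0, 0.62, 0.785, -0.0]
wrist_force: [0.4, 0.1, -0.9]
gripper_width: 0.149
gripper_force: 40.0
clock: 6.85
eef_pos: [0.5624, -0.1605, 0.2932]
tool_rot: [-0.0, 0.62, 0.785, -0.0]
wrist_force: [2.0, -0.8, -1.2]
gripper_width: 0.152
gripper_force: 40.0
clock: 7.22
eef_pos: [0.5668, -0.2234, 0.2931]
tool_rot: [-0.0, 0.621, 0.784, -0.001]
wrist_force: [-0.6, -0.1, -0.6]
gripper_width: 0.151
gripper_force: 40.0
clock: 7.85
eef_pos: [0.568, -0.219, 0.2932]
tool_rot: [-0.0, 0.827, 0.562, -0.0]
wrist_force: [0.2, 0.1, -1.3]
gripper_width: 0.153
gripper_force: 40.0
t 7.85 pos [ 0.568  -0.219   0.2932] d_tool [-0.001   0.0003  0.0692] rotvec [-0.001  -0.0003  0.0033] d in target axes [-0.001   0.0003  0.0692]
F [ 0.23  0.14 -1.28] M [-0.021  0.076 -0.022] w 0.153 gf 40.0
```

To row units: 0.003 rad / 6.2832 = 0.0005.

```bash
python3 -m pendant '[[[-0.001,0,0.02,0,0,0.0005],[0,0,0.025,0,0,0],[0,0,0.02,0,0,0],[0,0,0.004,0,0,0],[0,0,0,0,0,0]]]'; python3 go.py .5679 -.22 .204 -21.8
python3 - <<'E'
from h import *
s=avg("scene",3);t=avg("top",3)
cv2.imwrite("pics/above.png",np.hstack([crop(s,160,120,66,90,6),crop(t,284,150,66,90,6)]))
E
```

```text
clock: 8.48
eef_pos: [0.5681, -0.2212, 0.2248]
tool_rot: [0.0, 0.829, 0.56, 0.0]
wrist_force: [-0.6, 0.5, -1.2]
gripper_width: 0.155
gripper_force: 40.0
t 8.47 pos [ 0.5681 -0.2212  0.2248] d_tool [ 0.001  -0.0007  0.0208] rotvec [ 0.0003  0.     -0.0019] d in target axes [ 0.001  -0.0007  0.0208]
F [-0.56  0.48 -1.16] M [-0.067  0.092 -0.081] w 0.155 gf 40.0
```

View pics/above.png

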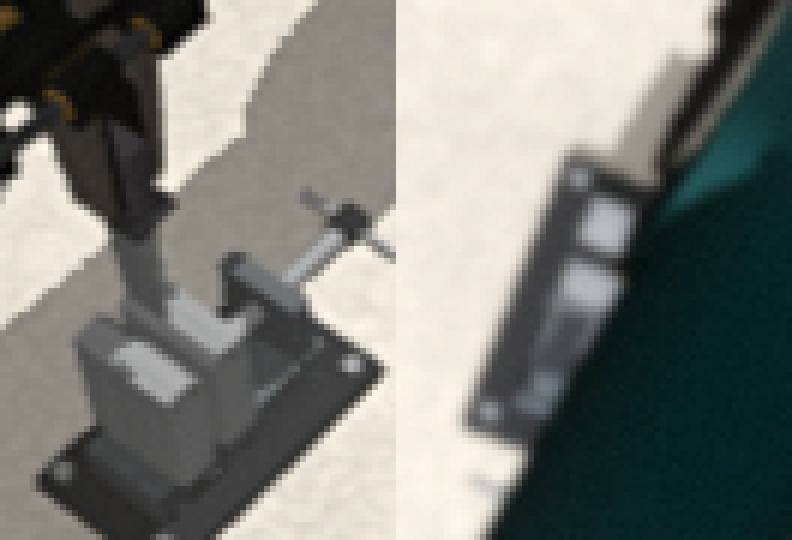

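```bash
python3 - <<'E'
from rect import *
c=avg("scene",3)
print(onz(c,184,170.8,.126),"expected tip px",proj(c,[.5681,-.2212,.126]),"corners",[(proj(c,[.5681+.012*a*.371,-.2212+.012*a*.928,.126])-[159.5,119.5])*6 for a in(-1,1)])
cv2.imwrite("pics/r2.png",np.hstack([rect(c,.568,-.22,z,50,50,4) for z in(.126,.105)]))
E
```

```text
[ 0.56814357 -0.22240692  0.126     ] expected tip px [184.42003542 170.88848572] corners [array([130.25674237, 295.24165812]), array([168.92036608, 321.51304497])]
```

View pics/r2.png

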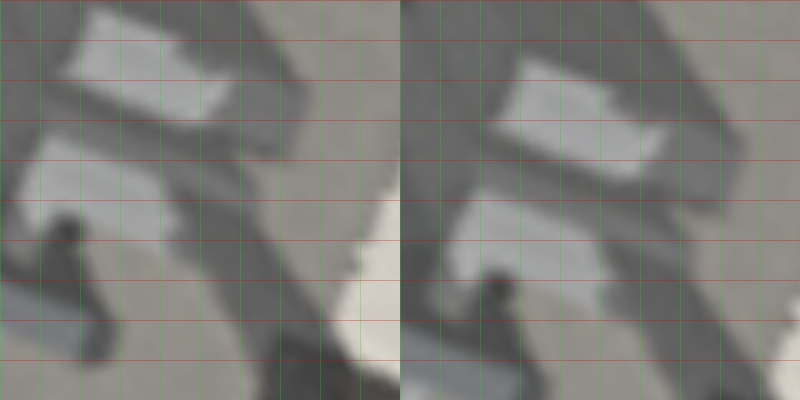

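Both views agree the tip is on the gap's middle within about 1 mm: predicted tip px (184.4,170.9), seen (184,170.8), with the jaw edges symmetric about the centre. I'll descend.

Units first: turns go in shares of 2 pi rad. So -0.002 rad / 6.2832 = -0.0003.

```bash
python3 -m pendant '[[[0.001,-0.0005,0.01,0,0,-0.0003],[0,0,0.015,0,0,0],[0,0,0.015,0,0,0],[0,0,0.01,0,0,0],[0,0,0.002,0,0,0]]]'; python3 -m pendant '[[[0,0,0,0,0,0],[0,0,0,0,0,0]]]'; python3 go.py .5679 -.22 .150 -21.8;  python3 -m pendant '[[[0,0,0.004,0,0,0],[0,0,0.004,0,0,0],[0,0,0.003,0,0,0],[0,0,0,0,0,0],[0,0,0,0,0,0]]]';python3 go.py .5679 -.22 .150 -21.8
```

```text
clock: 9.55
eef_pos: [0.5674, -0.22, 0.1715]
tool_rot: [-0.0, 0.828, 0.56, -0.001]
wrist_force: [-0.7, 0.9, -0.9]
gripper_width: 0.148
gripper_force: 40.0
clock: 9.8
eef_pos: [0.5682, -0.2202, 0.1731]
tool_rot: [0.0, 0.828, 0.56, 0.0]
wrist_force: [0.4, -0.5, -0.8]
gripper_width: 0.145
gripper_force: 40.0
t 9.80 pos [ 0.5682 -0.2202  0.1731] d_tool [ 0.0001 -0.0003  0.0231] rotvec [ 0.0009 -0.0002 -0.0006] d in target axes [ 0.0001 -0.0003  0.0231]
F [ 0.44 -0.54 -0.81] M [-0.029  0.115  0.025] w 0.145 gf 40.0
clock: 10.42
eef_pos: [0.5679, -0.2201, 0.1616]
tool_rot: [0.0, 0.828, 0.56, 0.0]
wrist_force: [-0.0, 0.2, -1.0]
gripper_width: 0.149
gripper_force: 40.0
t 10.43 pos [ 0.5679 -0.2201  0.1616] d_tool [ 0.0001 -0.      0.0116] rotvec [ 0.0001  0.     -0.0006] d in target axes [ 0.0001 -0.      0.0116]
F [-0.04  0.22 -1.03] M [-0.053  0.061 -0.009] w 0.149 gf 40.0
```

```bash
for i in 1; do python3 -m pendant '[[[0,0,0.002,0,0,0],[0,0,0.002,0,0,0],[0,0,0,0,0,0],[0,0,0,0,0,0]]]' | head -4;done;  python3 -m pendant '[[[0,0,0.0015,0,0,0],[0,0,0.0015,0,0,0],[0,0,0,0,0,0],[0,0,0,0,0,0]]]'|head -4; python3 go.py .5679 -.22 .150 -21.8
```

```text
clock: 10.92
eef_pos: [0.5679, -0.2201, 0.1576]
tool_rot: [0.0, 0.828, 0.56, 0.0]
wrist_force: [-0.1, 0.5, 0.0]
clock: 11.42
eef_pos: [0.5679, -0.22, 0.1546]
tool_rot: [0.0, 0.828, 0.56, 0.0]
wrist_force: [-0.2, 1.4, -1.1]
t 11.43 pos [ 0.5679 -0.22    0.1546] d_tool [ 0.     -0.      0.0046] rotvec [ 0.0001 -0.     -0.0006] d in target axes [ 0.     -0.      0.0046]
F [-0.23  1.37 -1.12] M [-0.112  0.09   0.001] w 0.149 gf 40.0
```

```bash
python3 -m pendant '[[[0,0,0.001,0,0,0],[0,0,0,0,0,0],[0,0,0,0,0,0]]]' | head -4;  python3 -m pendant '[[[0,0,0.001,0,0,0],[0,0,0,0,0,0],[0,0,0,0,0,0]]]'|head -4; python3 go.py .5679 -.22 .150 -21.8
```

```text
clock: 11.8
eef_pos: [0.5679, -0.22, 0.1536]
tool_rot: [0.0, 0.828, 0.56, 0.0]
wrist_force: [0.5, 0.2, -1.1]
clock: 12.18
eef_pos: [0.5679, -0.2201, 0.1526]
tool_rot: [0.0, 0.828, 0.56, 0.0]
wrist_force: [0.5, 0.4, -0.7]
t 12.18 pos [ 0.5679 -0.2201  0.1526] d_tool [ 0.0001 -0.      0.0026] rotvec [ 0.0002  0.     -0.0006] d in target axes [ 0.0001 -0.      0.0026]
F [ 0.5   0.42 -0.71] M [-0.156 -0.026 -0.001] w 0.15 gf 40.0
```

```bash
python3 -m pendant '[[[0,0,0.001,0,0,0],[0,0,0,0,0,0],[0,0,0,0,0,0]]]' | head -4; python3 go.py .5679 -.22 .150 -21.8
```

```text
clock: 12.55
eef_pos: [0.5679, -0.22, 0.1517]
tool_rot: [0.0, 0.828, 0.56, 0.0]
wrist_force: [-0.2, -0.1, -0.2]
t 12.55 pos [ 0.5679 -0.22    0.1517] d_tool [ 0.     -0.0001  0.0017] rotvec [ 0.0003 -0.0001 -0.0006] d in target axes [ 0.     -0.0001  0.0017]
F [-0.17 -0.09 -0.2 ] M [-0.119  0.044 -0.022] w 0.146 gf 40.0
```

```bash
python3 -m pendant '[[[0,0,0.001,0,0,0],[0,0,0,0,0,0],[0,0,0,0,0,0]]]' | head -4; python3 go.py .5679 -.22 .150 -21.8
```

```text
clock: 12.92
eef_pos: [0.568, -0.2201, 0.1508]
tool_rot: [0.0, 0.828, 0.56, 0.0]
wrist_force: [-1.6, 0.1, 3.5]
t 12.93 pos [ 0.568  -0.2201  0.1508] d_tool [ 0.0001 -0.0001  0.0008] rotvec [ 0.0003 -0.0001 -0.0007] d in target axes [ 0.0001 -0.0001  0.0008]
F [-1.58  0.12  3.47] M [ 0.002  0.289 -0.033] w 0.149 gf 40.0
```

```bash
python3 -m pendant '[[[0,0,0.001,0,0,0],[0,0,0,0,0,0],[0,0,0,0,0,0]]]' | head -4; python3 go.py .5679 -.22 .150 -21.8
```

```text
clock: 13.3
eef_pos: [0.5679, -0.2201, 0.1501]
tool_rot: [0.0, 0.828, 0.56, 0.0]
wrist_force: [-0.9, 1.0, 5.6]
t 13.30 pos [ 0.5679 -0.2201  0.1501] d_tool [ 0.0001 -0.0001  0.0001] rotvec [ 0.0003 -0.0003 -0.0007] d in target axes [ 0.0001 -0.0001  0.0001]
F [-0.94  1.03  5.62] M [ 0.103  0.529 -0.063] w 0.151 gf 40.0
```

```bash
cat > av.py <<'E'
from h import *
L=[]
for _ in range(8):
    ctrl.camera("top"); s=ctrl.sense(); L.append(np.r_[s["wrist_force"],s["torque"],s["eef_pos"]])
print("t",s["clock"],np.mean(L,0).round(4),np.std(L,0).round(3)[:6])
E
python3 av.py; python3 -m pendant '[[[0,-0.0003,0.0002,0,0,0],[0,0,0,0,0,0],[0,0,0,0,0,0]]]' | head -4; python3 av.py
```

```text
t 13.7 [-1.2078  0.3858  6.1753  0.111   0.4612 -0.0621  0.568  -0.2201  0.1501] [0.36  0.443 0.635 0.032 0.025 0.023]
clock: 14.08
eef_pos: [0.5679, -0.2201, 0.1501]
tool_rot: [0.0, 0.828, 0.56, 0.0]
wrist_force: [-0.8, 0.9, 6.6]
t 14.475 [-1.124   0.4753  6.8     0.113   0.3923 -0.0491  0.5679 -0.2201  0.1501] [0.527 0.126 0.54  0.021 0.029 0.032]
```

```bash
python3 -m pendant '[[[0,-0.0005,0,0,0,0],[0,0,0,0,0,0],[0,0,0,0,0,0]]]' | head -4; python3 av.py; python3 go.py .5679 -.22 .150 -21.8
```

```text
clock: 14.85
eef_pos: [0.5679, -0.2201, 0.1501]
tool_rot: [0.001, 0.828, 0.56, 0.001]
wrist_force: [0.3, 0.1, 5.9]
t 15.25 [-0.0144  0.0401  5.91   -0.022   0.0942 -0.0635  0.5678 -0.22    0.1501] [0.452 0.435 0.296 0.023 0.021 0.023]
t 15.25 pos [ 0.5678 -0.22    0.1501] d_tool [0.0001 0.     0.0001] rotvec [ 0.0019 -0.0002 -0.0007] d in target axes [0.0001 0.     0.0001]
F [-0.54 -0.14  5.39] M [-0.043  0.088 -0.032] w 0.148 gf 40.0
```

```bash
python3 -m pendant '[[[0,0,0.0003,0,0,0],[0,0,0,0,0,0],[0,0,0,0,0,0],[0,0,0,0,0,0]]]' | head -4; python3 av.py
python3 - <<'E'
from h import *
s=avg("scene",3)
cv2.imwrite("pics/final.png",crop(s,155,120,75,90,6))
E
```

```text
clock: 15.75
eef_pos: [0.5679, -0.22, 0.1501]
tool_rot: [0.001, 0.828, 0.56, 0.001]
wrist_force: [-1.5, 1.3, 8.1]
t 16.15 [-1.0656  0.3178  7.4205  0.0559  0.2743 -0.0666  0.5679 -0.2201  0.1501] [0.398 0.284 0.489 0.031 0.021 0.037]
```

View pics/final.png

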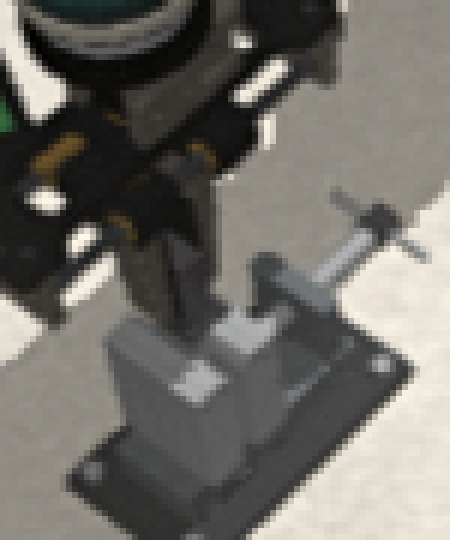

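The picture shows the gauge upright between the jaws with the vise undisturbed. The measured push is 7.4 N (about 8.4 N with the gauge's weight), inside the 5–10 N range.

```bash
python3 -c "
from plant import ctrl
print(ctrl.close_job())"
```

```text
the job is handed in; nothing more can be done
None
```

Job handed in at about 16 s: the gauge is upright in the middle of the vise gap, still gripped at 40 N and pressed against both jaws with about 7–8 N, and I saw nothing else disturbed.

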